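# Clamp the blender bridge to the pot

## Task

A stick-blender bridge lies across one of the two pots with its sliding leg pushed out and the leg's orange cam lever open. Take the leg between the fingers, lever still open, slide it in until the inner end of its sleeve is on the coloured line for the pot that the bridge lies on (green for the small pot, red for the large one), and holding it there squeeze the lever fully shut against the sleeve. Finish still holding: keep the sleeve and the shut lever pinched firmly between the fingers, and leave everything else where it is.

Things in the scene. Friction and masses are not known exactly. Their poses are not given: they have to be found in the camera images.
- bridge: Stick-blender bridge, fixed: a 16 mm square steel bar seated on the rim of one pot. Origin: at table height, below the rim point where its fixed claw hooks on. y axis: along the bar from claw to sliding leg; z up; x: the side the lever is on. The bar's centre line is at x = 0, 158 mm high, from y = -22 to 434 mm. A black cradle with a steel fork sits at y = 95 mm, 169 mm high
- green_line (a point): Green line round the bar (4 mm wide), for the small pot: its middle, on the bar's centre line, y = 203 mm from the bridge's origin. Axes as the bridge
- red_line (a point): Red line round the bar (4 mm wide), for the large pot: its middle, on the bar's centre line, y = 263 mm from the bridge's origin. Axes as the bridge
- leg (a joint): How far out the sliding leg is (m): from the bridge's origin along the bar to the inner end of the sleeve, so 0.203 at the green line and 0.263 at the red. It starts at 0.290 to 0.325 and stops at 0.335. With the lever open it runs easily (about 1.5 N); with the lever shut the cam grips the bar and it is hard to move
- index_edge (a point): Black sleeve of the sliding leg round the bar: 24 mm wide (x), 80 mm long (y), 26 mm high. This point is its inner end (towards the pot), on the bar's centre line; this end is to stand on the line. It runs 80 mm from there along y. Axes as the bridge: bare flat side at -x, lever at +x. A clamp plate hangs 68 mm down, 4 to 9 mm from the inner end. It can move only along the bar
- grip_spot (a point): Place to take hold: middle of the sleeve's width and height, 62 mm from its inner end, 158 mm high. The bare side is 12 mm to -x of it. The lever's outer face is 22 mm to +x when shut; open at angle a it is 18 + 58 sin(a) + 4 cos(a) mm to +x (44 to 49 mm at the start), 10 mm farther out along the bar. Free space all round, and 50 mm and more below
- lever (a joint): Angle of the orange cam lever (rad): 0 fully shut, flat along the sleeve; starts at 0.40 to 0.50, opens to 0.55, stays where left. Stiff: near the tip it gives at about 8 N, the last third, where the cam bears on the bar, at up to about 13 N, then it snaps shut and stays. Squeezed, only the lever moves, not the sleeve: a gripper whose fingers close evenly must shift some 12 mm towards the bridge's -x while closing
- lever_tip (a point): Middle of the lever's rounded end (3.5 mm radius), half-way up its 17 mm height. The lever is 7 mm thick and swings level about an upright pin 60 mm from here, 18 mm to +x of the bar's centre line and 14 mm from the sleeve's inner end; the tip points away from the pot and swings out to +x
- pot_small_mouth (a point): Centre of the mouth of the small pot: aluminium, 200 mm across, rim 150 mm above the table, two steel loop handles. Heavy, does not move. If the bridge lies on it, this point is 100 mm (level) from the bridge's origin; else over 250 mm
- pot_large_mouth (a point): Centre of the mouth of the large pot: aluminium, 260 mm across, rim 150 mm above the table, two steel loop handles. Heavy, does not move. If the bridge lies on it, this point is 130 mm (level) from the bridge's origin; else over 200 mm
- stick_blender: Stick blender lying beyond the pots, across the table: black square handle 62 mm and steel shaft, 480 mm long. Bystander; its origin is on its underside
- pot_lid: Aluminium pot lid, 208 mm across, lying flat on the table. Bystander; its origin is on its underside
- mixing_bowl: Steel bowl, 190 mm across, 75 mm high. Bystander; its origin is on its underside
- salt_jar: Clear jar with red cap, 100 mm high. Bystander; its origin is on its underside
- tomato_can: Red-labelled can, 110 mm high. Bystander; its origin is on its underside
- spatula: Spatula lying on the table. Bystander; its origin is on its underside
- spoon: Wooden spoon lying on the table. Bystander; its origin is on its underside

How it is judged:
On the way, in this order (a step that is already met when the one before it is completed fails the run):
1. the leg stands on the right line, held by the fingers, with the lever still open (((horizontal distance between pot_small_mouth and bridge below 0.16 m and y of index_edge in the frame of green_line between -0.005 and 0.005 m) or (horizontal distance between pot_large_mouth and bridge below 0.16 m and y of index_edge in the frame of red_line between -0.005 and 0.005 m)) and value of joint lever above 0.22 rad and contact force between the fingers and leg above 0.5 N), for 0.2 s.
2. the lever is on its way shut, squeezed against the held sleeve, with the leg on the line (((horizontal distance between pot_small_mouth and bridge below 0.16 m and y of index_edge in the frame of green_line between -0.006 and 0.006 m) or (horizontal distance between pot_large_mouth and bridge below 0.16 m and y of index_edge in the frame of red_line between -0.006 and 0.006 m)) and value of joint lever between 0.05 and 0.2 rad and contact force between the fingers and leg_c0 above 0.5 N and contact force between the fingers and lever above 0.5 N).
3. the lever is shut, with the leg on the line and sleeve and lever pinched in the fingers (((horizontal distance between pot_small_mouth and bridge below 0.16 m and y of index_edge in the frame of green_line between -0.005 and 0.005 m) or (horizontal distance between pot_large_mouth and bridge below 0.16 m and y of index_edge in the frame of red_line between -0.005 and 0.005 m)) and value of joint lever below 0.05 rad and contact force between the fingers and leg_c0 above 2 N and contact force between the fingers and lever above 2 N), for 0.3 s.
At the end, for the whole second after the job is handed in: The inner end of the sleeve stands within 5 mm of the line for the pot under the bridge (green: small, red: large), at rest, the lever is within 0.05 rad of fully shut, and the fingers still pinch sleeve and lever with at least 2 N on each (all of step 3 and velocity of joint leg between -0.005 and 0.005 m/s); the arm keeps its last pose, push and grip.
It fails at once if the lever is shut with the leg off its line (more than 10 mm) (value of joint lever below 0.12 rad and not ((horizontal distance between pot_small_mouth and bridge below 0.16 m and y of index_edge in the frame of green_line between -0.01 and 0.01 m) or (horizontal distance between pot_large_mouth and bridge below 0.16 m and y of index_edge in the frame of red_line between -0.01 and 0.01 m))).
It fails at once if the hand leaves the leg once the lever is more than half shut (value of joint lever below 0.15 rad and distance between the grasp point and grip_spot above 0.08 m).
It fails at once if something else on the table is shifted (more than 30 mm) (distance of any of stick_blender, pot_lid, mixing_bowl, salt_jar, tomato_can, spatula, spoon from where it was at the start of the episode above 0.03 m).
It also fails if it takes over 34 s, if anything falls off the work surface, if the arm or the gripper's body presses on something with over 40 N, if the wrist force passes 120 N, or if a joint passes its speed limit or range.

## Robot

A 6-joint arm with a two-finger parallel gripper is mounted at the origin on the work surface. World frame = base frame: x ahead of the robot, y to its left, z up, the work surface at z = 0. Lengths are in m, angles in rad, forces in N, time in s.
With the tool pointing down it reaches from about 0.35 to 0.925 m from the base axis. Payload 6.4 kg.
Tool frame: the origin (TCP) lies midway between the tips of the shut fingers; the grasp point (between the pads) lies 19 mm behind it; z points along the fingers, y is the direction in which the jaws open and shut (so a half turn about z gives the same grasp; the last joint's range is limited). The gripper opens to 85 mm and grips with 20 to 120 N. Pads are 22 mm wide; open, the fingers measure 114 mm over their backs; the gripper's body (76 mm by 85 mm) begins 54 mm behind the grasp point. The pads swing forward as they close: fully open they stand 13 mm farther back than shut.
Start: joints at [-1.444, 0.245, 1.558, -0, 1.339, -0.174], TCP at [0.193, -0.621, 0.231] pointing down, gripper open.
Joint ranges: [-3.13, 3.13], [-1.02, 2.26], [0.13, 2.54], [-0.95, 4.09], [0.21, 2.88], [-2.74, 2.74]. Speed limits (rad/s): [2.57, 2.57, 3.14, 3.14, 3.14, 3.14].

## Interface

Orientations are given as a unit quaternion [w, x, y, z].
In Python, from cell import ctrl, vision, order gives the robot as it stands.
- The arm moves only by the tool servo_tool, never from a script. Its argument "steps" is a list that holds one entry, the list of rows, each a list of 6 numbers: the shift along the world's x, y, z in mm, then the turn, a rotation vector about the world's x, y, z in degrees. In form: [[[x, y, z, ax, ay, az], ...]]. A call has exactly 8 rows; each row shifts and turns the commanded pose from where the row before left it; what a row does not reach is not made up. A row lasts 1/8 s, in which the tool goes at most 62.5 mm and 10.7 degrees, less where a joint would pass 70% of its speed; a pose out of reach is approached as far as the arm can. A call with a gripper value outside its range is refused whole. "grip" is the finger opening in mm, from 0 to 85.4, set as the call begins (left out, the last holds). The fingers move at their own pace and stop on an object; the grip force is fixed at half the most. Time passes only in rows, so rows that do not move let the fingers close, or fill a call up. It gives the time, the measured TCP pose, the force and the opening at its end, in the units of the state.
- ctrl.observe(): the state, without advancing time (a new reading comes with each control period).
- vision.camera(name): name is "side" or "top"; returns a dict with "frame" (420x560x3 uint8, red, green, blue), "fx", "fy", "cx", "cy" (pixels), "rvec" (rotation vector, rad) and "tvec" (3), from world to camera coordinates, as OpenCV has them. Camera axes: x right, y down, z forward; pixel columns grow to the right and rows downward; lengths in m; the calibration is good to about 2 mm. A picture is of the moment at which its call begins. There is no depth.
- order.finish_job(): hands the job in, once; it reports no verdict.
Trained networks look in the newest picture that a camera, given by its name, has taken for a name from the list of things; names that differ only in an ending like _2 or _b are one class to them, and where a whole thing is asked for, a point or a joint stands for the part that bears it (a point fixed in the world has none). Each returns a list of dicts, best first, with "conf" (0 to 1); they miss things now and then, are a little off and sometimes report something else, mostly with a low value. They report only what shows in the picture. A call takes as long as a camera call.
- vision.outline_of(camera, target): "region" (420x560 bool, what is visible of it) and "rect" ([left, top, right, bottom] in pixels, round what is visible of it).
- vision.landmark_of(camera, target): "position" ([column, row] in pixels: a listed point, or the origin of a listed thing).
The state is a dict: "time": time; "joints": joint angles; "dq": joint speeds; "joint_torque": joint torques, N m; "tool_pos": TCP position; "orientation": TCP orientation; "ft_force": force on the tool from outside, world axes, zero at the start; "wrist_torque": the same for the moment, N m; "finger_gap": finger opening in m.
Only numpy, scipy, OpenCV 4.12 (cv2) and the standard library are available. Lean on these libraries where they do the work, as an engineer would, in place of code of your own. Each camera call takes 0.05 s, during which the arm holds its last target. There are 200 camera calls.

## Working session

There is one attempt and no reset: what is moved stays moved. The work goes in short steps, Python scripts to look and compute and a tool call to move; the robot and the scene stay as the last step left them, time stands still between calls to the robot, and variables do not carry over. Pictures are saved under pics/ and viewed, about 8 in all and at most 12, crops included, and the job is handed in when it is done.

Besides the shell and the picture viewer there is one more tool, called after ">>>" in YAML: its name, and indented under it one key for each argument. servo_tool: Moves the arm, as the interface text tells. Its arguments: {"type":"object","properties":{"steps":{"type":"array","items":{"type":"array","items":{"type":"array","items":{"type":"number"}}}},"grip":{"type":"number"}},"required":["steps"]}

```bash
mkdir -p pics
cat > h.py <<'E'
import numpy as np,cv2
from cell import ctrl,vision,order
def cam(n):
    c=vision.camera(n);R=cv2.Rodrigues(np.array(c["rvec"],float))[0];t=np.array(c["tvec"],float).ravel()
    return dict(c=c,R=R,t=t,o=-R.T@t,im=np.ascontiguousarray(c["frame"][:,:,::-1]))
def ray(k,p):
    c=k["c"];return k["R"].T@np.array([(p[0]-c["cx"])/c["fx"],(p[1]-c["cy"])/c["fy"],1.])
def atz(k,p,z):
    d=ray(k,p);return k["o"]+d*(z-k["o"][2])/d[2]
def proj(k,X):
    c=k["c"];q=k["R"]@np.array(X)+k["t"];return np.array([c["fx"]*q[0]/q[2]+c["cx"],c["fy"]*q[1]/q[2]+c["cy"]])
def tri(ks,ps):
    A=np.zeros((3,3));b=np.zeros(3)
    for k,p in zip(ks,ps):
        d=ray(k,p);d/=np.linalg.norm(d);P=np.eye(3)-np.outer(d,d);A+=P;b+=P@k["o"]
    return np.linalg.solve(A,b)
E
cat > look.py <<'E'
from h import *
import sys
H=dict(bridge=0,green_line=.158,red_line=.158,index_edge=.158,grip_spot=.158,lever_tip=.158,pot_small_mouth=.15,pot_large_mouth=.15)
k={n:cam(n) for n in("side","top")}
for n in k: cv2.imwrite(f"pics/{n}{sys.argv[1]}.png",k[n]["im"])
for t,z in H.items():
    for n in k:
        for d in vision.landmark_of(n,t)[:2]:
            print(t,n,round(d["conf"],2),np.round(d["position"],1),np.round(atz(k[n],d["position"],z),4))
s=ctrl.observe();print(s["time"],s["tool_pos"],s["orientation"],s["finger_gap"],s["ft_force"])
for n in k: print(n,k[n]["o"])
E
python3 look.py 0
```

```text
bridge top 0.81 [359.4 232.2] [ 0.4881 -0.1464  0.    ]
green_line side 0.73 [292.5 198.8] [0.5106 0.0733 0.158 ]
green_line top 0.76 [283.4 216.9] [0.516  0.0777 0.158 ]
green_line top 0.3 [173.5 293.2] [0.3186 0.3642 0.158 ]
red_line side 0.57 [277.3 205.3] [0.5258 0.1184 0.158 ]
red_line side 0.26 [310.  185.1] [0.5077 0.0009 0.158 ]
red_line top 0.86 [267.9 217.9] [0.5136 0.1187 0.158 ]
index_edge side 0.62 [258.4 218.7] [0.5314 0.186  0.158 ]
index_edge side 0.35 [413.1 133.7] [ 0.4063 -0.3929  0.158 ]
index_edge top 0.84 [247.1 215. ] [0.5216 0.1737 0.158 ]
grip_spot side 0.94 [243.7 232.4] [0.528  0.2437 0.158 ]
grip_spot top 0.75 [219.3 213.8] [0.5253 0.2472 0.158 ]
lever_tip side 0.5 [227.5 223.8] [0.5796 0.2513 0.158 ]
lever_tip top 0.63 [218.1 195.9] [0.5732 0.2508 0.158 ]
pot_small_mouth side 0.65 [414.8 134.2] [ 0.4046 -0.4046  0.15  ]
pot_small_mouth side 0.46 [226.9 185.2] [0.6898 0.1501 0.15  ]
pot_small_mouth top 0.97 [468.3 256.5] [ 0.4089 -0.4084  0.15  ]
pot_small_mouth top 0.4 [222.8 213.5] [0.527  0.2388 0.15  ]
pot_large_mouth side 0.88 [310.3 188.9] [0.5024 0.0056 0.15  ]
pot_large_mouth top 0.68 [316.4 221. ] [ 0.5054 -0.01    0.15  ]
pot_large_mouth top 0.3 [280.2 128. ] [0.7604 0.0844 0.15  ]
0.9 [ 0.19259348 -0.6208327   0.23132189] [1.83525650e-05 9.88712103e-01 1.49827822e-01 1.48615681e-05] 0.08541244016626644 [ 0.95404908 -0.8720902  -0.43457245]
side [0.03351925 0.65305812 0.96153557]
top [0.34948025 0.09389572 1.56704626]
```

View pics/top0.png

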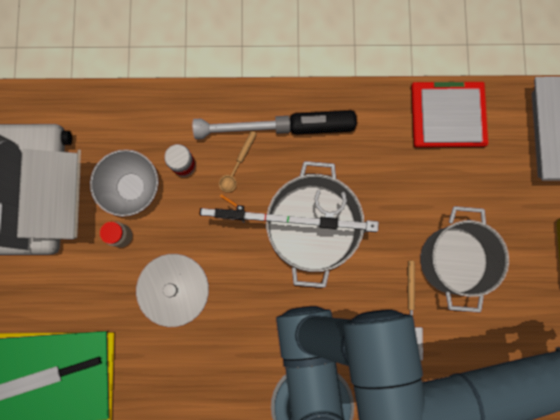

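View pics/side0.png

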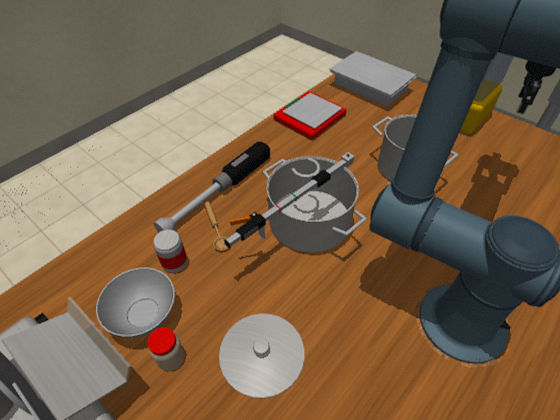

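Run:
```python
from h import *
k={n:cam(n) for n in("side","top")}
for n,im in k.items():
    hsv=cv2.cvtColor(im["im"],cv2.COLOR_BGR2HSV)
    for nm,lo,hi in(("green",(45,80,40),(90,255,255)),("red",(0,150,60),(4,255,255)),("red2",(172,120,60),(180,255,255)),("orange",(6,150,100),(20,255,255))):
        m=cv2.inRange(hsv,lo,hi);c,l,s,ce=cv2.connectedComponentsWithStats(m)
        print(n,nm,[(s[i].tolist(),ce[i].round(1).tolist()) for i in range(1,c) if s[i][4]>4 and 180<ce[i][1]<250 and 180<ce[i][0]<340])
a=np.array
for t in ("green_line","red_line","index_edge","grip_spot","lever_tip"):
    p=[vision.landmark_of(n,t) for n in k]
    if all(p): print(t,tri(list(k.values()),[q[0]["position"] for q in p]).round(4))
big=cv2.resize(k["top"]["im"][170:260,190:300],None,fx=7,fy=6,interpolation=cv2.INTER_CUBIC);cv2.imwrite("pics/crop0.png",big)
```

```text
side green [([292, 193, 5, 8, 14], [294.4, 196.4])]
side red [([276, 205, 5, 4, 7], [278.1, 206.7])]
side red2 []
side orange [([205, 201, 5, 2, 6], [207.2, 201.5])]
top green []
top red []
top red2 []
top orange [([0, 76, 560, 344, 103210], [271.8, 227.4]), ([248, 220, 17, 4, 40], [256.0, 221.4])]
green_line [0.5162 0.0684 0.1507]
red_line [0.512  0.1222 0.1656]
index_edge [0.5279 0.1803 0.1615]
grip_spot [0.5297 0.2428 0.1655]
lever_tip [0.5744 0.2435 0.1567]
```

View pics/crop0.png

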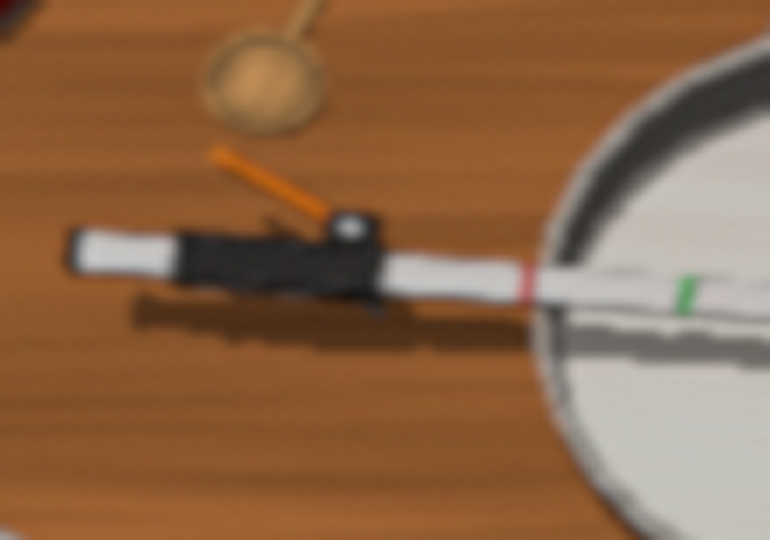

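Run:
```python
from h import *
k=cam("top")
def P(u,v,z):
    return atz(k,((u+.5)/7-.5+190,(v+.5)/6-.5+170),z)
g=P(686,295,.166);r=P(528,283,.166);ie=P(381,277,.171);oe=P(178,261,.171);be=P(75,251,.166)
tip=P(217,154,.166)
for n,x in dict(g=g,r=r,ie=ie,oe=oe,be=be,tip=tip).items(): print(n,x.round(4))
u=be-g;u[2]=0;print(np.linalg.norm(u),"exp .231",np.linalg.norm((r-g)),np.linalg.norm(oe-ie));u/=np.linalg.norm(u)
print("yaw of y axis",np.degrees(np.arctan2(u[1],u[0])),"leg",.263+(ie-r)@u, "by oe", .263+(oe-r)@u-.08,"by be",.434+(oe-be)@u-.08)
# whole bar fit: cradle end
m=vision.outline_of("top","bridge");print([(d["conf"],d["rect"]) for d in m][:2])
```

```text
g [0.5101 0.0669 0.166 ]
r [0.5157 0.1262 0.166 ]
ie [0.5181 0.1811 0.171 ]
oe [0.5256 0.2571 0.171 ]
be [0.5309 0.2964 0.166 ]
tip [0.5737 0.2434 0.166 ]
0.23051837518909807 exp .231 0.059557950497079674 0.07640886748501896
yaw of y axis 84.80713834894347 leg 0.3178850137190867 by oe 0.314291491972673 by be 0.31433044025423545
[(0.74, [201.1, 195.5, 376.9, 233.7])]
```

The bridge lies on the large pot, whose mouth is at about (0.504, -0.003), so the leg goes to the red line. In the top view the red line is at px (265, 217) and the sleeve's inner end at (244, 215). The lever is open towards +x world. The leg is at about 0.316, so it needs to slide about 53 mm.

>>> servo_tool:
  steps:
    - [[10, 25, 35, 0, 0, 4.2], [20, 49, 20, 0, 0, 4.2], [20, 49, 15, 0, 0, 4.2], [20, 49, 15, 0, 0, 4.2], [20, 49, 10, 0, 0, 4.2], [20, 49, 5, 0, 0, 4.2], [20, 49, 0, 0, 0, 4.2], [20, 49, 0, 0, 0, 4.2]]
  grip: 85

```text
time: 2.6
tool_pos: [0.343, -0.2512, 0.3316]
orientation: [0.001, 0.903, 0.43, 0.0]
ft_force: [-0.1, 0.4, -0.7]
finger_gap: 0.0848
```

>>> servo_tool:
  steps:
    - [[20, 49, 0, 0, 0, 4.2], [20, 49, 0, 0, 0, 4.2], [20, 49, 0, 0, 0, 4.2], [20, 49, 0, 0, 0, 4.2], [20, 49, 0, 0, 0, 4.2], [20, 49, 0, 0, 0, 4.2], [20, 49, 0, 0, 0, 4.2], [20, 49, 0, 0, 0, 4.2]]

```text
time: 3.6
tool_pos: [0.503, 0.141, 0.3315]
orientation: [0.0, 0.74, 0.673, 0.0]
ft_force: [0.2, -0.3, -0.5]
finger_gap: 0.085
```

>>> servo_tool:
  steps:
    - [[14, 34, 0, 0, 0, 0.2], [13, 34, 0, 0, 0, 0], [13, 30, 0, 0, 0, 0], [0, 0, -40, 0, 0, 0], [0, 0, -40, 0, 0, 0], [0, 0, -40, 0, 0, 0], [0, 0, 0, 0, 0, 0], [0, 0, 0, 0, 0, 0]]

```text
time: 4.6
tool_pos: [0.5436, 0.2374, 0.2132]
orientation: [0.001, 0.739, 0.673, 0.001]
ft_force: [-0.0, 0.0, -0.1]
finger_gap: 0.085
```

```bash
python3 look.py 1 | grep -v bridge
python3 - <<'E'
import cv2
a=cv2.imread("pics/side1.png")[150:270,190:340];b=cv2.imread("pics/top1.png")[150:270,170:320]
f=lambda x:cv2.resize(x,(790,632))[:600] 
import numpy as np
cv2.imwrite("pics/c1.png",np.vstack([cv2.resize(x,(375,300),interpolation=2) for x in(a,b)]))
E
```

```text
green_line side 0.78 [293.7 197.8] [0.5105 0.0683 0.158 ]
green_line top 0.9 [283.5 217.6] [0.5141 0.0774 0.158 ]
green_line top 0.7 [470.  256.3] [ 0.4091 -0.4101  0.158 ]
red_line side 0.94 [281.3 207.9] [0.5115 0.1183 0.158 ]
red_line side 0.58 [310.8 186.1] [0.5036 0.0025 0.158 ]
red_line top 0.73 [266.7 218.7] [0.5115 0.1219 0.158 ]
index_edge side 0.65 [261.2 219.9] [0.5231 0.1842 0.158 ]
index_edge side 0.51 [310.5 183.8] [ 0.5099 -0.004   0.158 ]
index_edge top 0.66 [247.2 215.2] [0.5211 0.1734 0.158 ]
grip_spot side 0.63 [242.1 230.9] [0.5345 0.2429 0.158 ]
lever_tip side 0.57 [229.6 224.8] [0.5731 0.25   0.158 ]
lever_tip top 0.5 [246.7 214.7] [0.5224 0.1747 0.158 ]
lever_tip top 0.4 [127.7 186.9] [0.599  0.4918 0.158 ]
pot_small_mouth top 0.64 [470.6 255.9] [ 0.4104 -0.4146  0.15  ]
pot_large_mouth side 0.56 [312.4 185.6] [ 0.5061 -0.0085  0.15  ]
pot_large_mouth top 0.93 [315.  221.7] [ 0.5036 -0.0062  0.15  ]
5.5 [0.54257191 0.23714961 0.21122237] [-3.29848708e-05  7.39447338e-01  6.73214400e-01 -6.50235396e-05] 0.08491602835140233 [ 1.02527743 -0.16076759 -0.29858004]
side [0.03351925 0.65305812 0.96153557]
top [0.34948025 0.09389572 1.56704626]
```

View pics/c1.png

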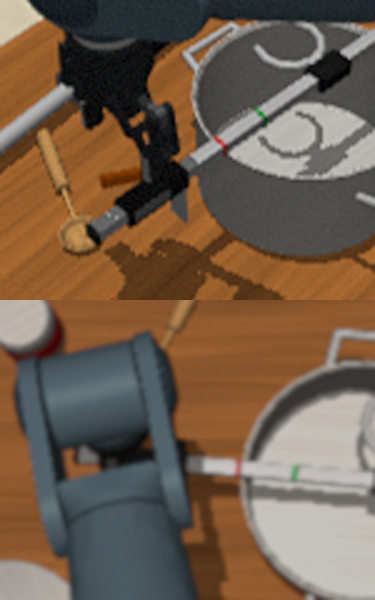

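>>> servo_tool:
  steps:
    - [[0, 2, -20, 0, 0, 0], [0, 0, -20, 0, 0, 0], [0, 0, -20, 0, 0, 0], [0, 0, -17, 0, 0, 0], [0, 0, 0, 0, 0, 0], [0, 0, 0, 0, 0, 0], [0, 0, 0, 0, 0, 0], [0, 0, 0, 0, 0, 0]]

```text
time: 6.5
tool_pos: [0.5431, 0.2393, 0.1351]
orientation: [0.0, 0.739, 0.673, 0.001]
ft_force: [0.3, 0.7, 0.9]
finger_gap: 0.0852
```

Run:
```python
from h import *
k=cam("side");s=ctrl.observe();print(s["tool_pos"],s["ft_force"])
cv2.imwrite("pics/c2.png",cv2.resize(k["im"][160:260,200:330],None,fx=6,fy=6,interpolation=2))
```

```text
[0.54292882 0.23925689 0.13493327] [-0.42854592  0.40653383  0.99104016]
```

View pics/c2.png

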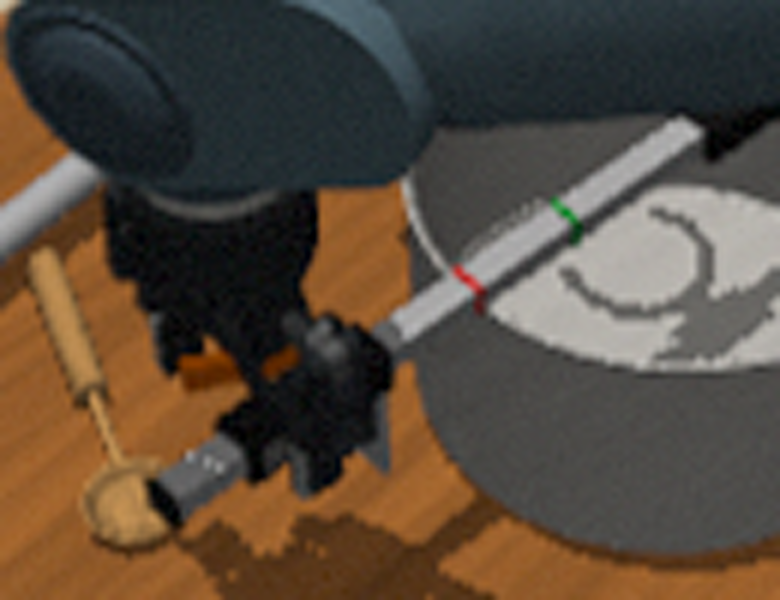

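The side view shows the fingers straddling the sleeve and lever. The sleeve's inner end is at crop (385, 338) and the red line at (470, 287). I'll close part way now.

>>> servo_tool:
  steps:
    - [[0, 0, -3, 0, 0, 0], [0, 0, 0, 0, 0, 0], [0, 0, 0, 0, 0, 0], [0, 0, 0, 0, 0, 0], [-1, 0, 0, 0, 0, 0], [0, 0, 0, 0, 0, 0], [0, 0, 0, 0, 0, 0], [0, 0, 0, 0, 0, 0]]
  grip: 57

```text
time: 7.55
tool_pos: [0.5446, 0.2394, 0.1334]
orientation: [0.002, 0.74, 0.673, 0.003]
ft_force: [7.4, 0.0, 4.1]
finger_gap: 0.0573
```

>>> servo_tool:
  steps:
    - [[1, 0, 0, 0, 0, 0], [0, 0, 0, 0, 0, 0], [1, 0, 0, 0, 0, 0], [0, 0, 0, 0, 0, 0], [0, 0, 0, 0, 0, 0], [0, 0, 0, 0, 0, 0], [0, 0, 0, 0, 0, 0], [0, 0, 0, 0, 0, 0]]

```text
time: 8.55
tool_pos: [0.5446, 0.2394, 0.1331]
orientation: [0.001, 0.74, 0.673, 0.001]
ft_force: [0.0, -0.6, 9.2]
finger_gap: 0.0572
```

>>> servo_tool:
  steps:
    - [[0, -3, 0, 0, 0, 0], [-0.5, -6, 0, 0, 0, 0], [-0.5, -6, 0, 0, 0, 0], [-0.5, -6, 0, 0, 0, 0], [-0.5, -6, 0, 0, 0, 0], [-0.5, -6, 0, 0, 0, 0], [-1, -9, 0, 0, 0, 0], [0, 0, 0, 0, 0, 0]]

```text
time: 9.55
tool_pos: [0.5405, 0.1969, 0.1329]
orientation: [0.0, 0.74, 0.673, 0.0]
ft_force: [-2.8, -1.1, 9.7]
finger_gap: 0.0572
```

Run:
```python
from h import *
k=cam("side");s=ctrl.observe();print(s["tool_pos"],s["ft_force"],s["finger_gap"])
for t in("red_line","index_edge","green_line"):print(t,[(round(d["conf"],2),np.round(d["position"],1)) for d in vision.landmark_of("side",t)[:2]])
cv2.imwrite("pics/c3.png",cv2.resize(k["im"][160:260,200:330],None,fx=6,fy=6,interpolation=2))
```

```text
[0.54053329 0.1970628  0.13293973] [-2.6760781  -0.82056807  8.32229728] 0.05741406442646378
red_line [(0.76, array([277.9, 206.1]))]
index_edge [(0.66, array([272.5, 209.1])), (0.42, array([262.5, 352.2]))]
green_line [(0.61, array([295. , 199.2]))]
```

View pics/c3.png

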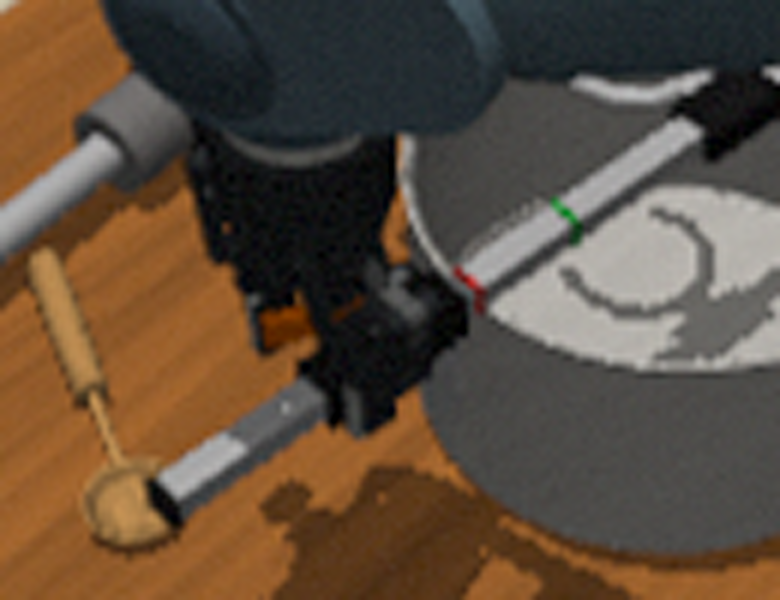

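```bash
cat > zoom.py <<'E'
from h import *
import sys
k=cam("side");F=18;x0,y0=258,190
u=np.array([.0906,.9959,0]);x=np.array([.9959,-.0906,0]);r0=np.array([.5157,.1262,.158]);z=np.array([0,0,1.])
def pt(a,b,h): return proj(k,r0+a*x+(b-.263)*u+(h-.158)*z)
im=k["im"][y0:y0+30,x0:x0+42]
hsv=cv2.cvtColor(im,cv2.COLOR_BGR2HSV)
for nm,lo,hi in(("g",(45,80,40),(90,255,255)),("r",(0,140,60),(6,255,255)),("r2",(170,120,60),(180,255,255))):
    m=cv2.inRange(hsv,lo,hi);yy,xx=np.nonzero(m);print(nm,len(xx),xx.mean()+x0 if len(xx) else 0,yy.mean()+y0 if len(xx) else 0)
print("pred red top ctr",pt(0,.263,.166),"green",pt(0,.203,.166),"px per mm",(pt(0,.273,.166)-pt(0,.263,.166))/10)
big=cv2.resize(im,None,fx=F,fy=F,interpolation=cv2.INTER_CUBIC)
S=lambda p:tuple(int(v) for v in ((np.array(p)-[x0,y0]+.5)*F-.5))
off=np.array([float(v) for v in sys.argv[2:4]])
for l,c in((.263,(0,0,255)),(.268,(0,255,255)),(.273,(255,255,0)),(.278,(255,0,255))):
    P=[S(pt(a,l,h)+off) for a,h in((.012,.171),(-.012,.171),(-.012,.145))]
    for a,b in zip(P,P[1:]): cv2.line(big,a,b,c,1)
for l in(.201,.205,.261,.265): cv2.polylines(big,[np.array([S(pt(a,l,h)+off) for a,h in((.008,.166),(-.008,.166),(-.008,.15))])],False,(255,255,255),1)
cv2.imwrite(sys.argv[1],big)
E
python3 zoom.py pics/z1.png 0 0
```

```text
g 14 294.42857142857144 196.42857142857142
r 8 278.25 207.375
r2 1 279.0 211.0
pred red top ctr [278.1176215  206.78110574] green [294.26739626 195.45105098] px per mm [-0.27696128  0.19430528]
```

View pics/z1.png

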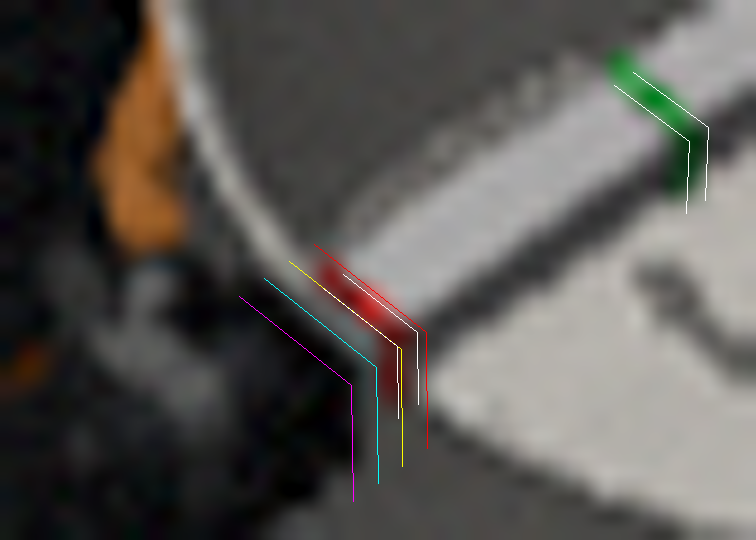

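The sleeve edge is about 9 mm short of the red line.

>>> servo_tool:
  steps:
    - [[0, -2.5, 0, 0, 0, 0], [-0.5, -2.5, 0, 0, 0, 0], [0, -2, 0, 0, 0, 0], [-0.3, -2, 0, 0, 0, 0], [0, 0, 0, 0, 0, 0], [0, 0, 0, 0, 0, 0], [0, 0, 0, 0, 0, 0], [0, 0, 0, 0, 0, 0]]

```text
time: 10.8
tool_pos: [0.5397, 0.1885, 0.1329]
orientation: [0.0, 0.74, 0.673, 0.001]
ft_force: [-2.5, 0.4, 9.4]
finger_gap: 0.057
```

```bash
python3 zoom.py pics/z2.png -.6 .2
```

```text
g 13 294.38461538461536 196.53846153846155
r 0 0 0
r2 0 0 0
pred red top ctr [278.1176215  206.78110574] green [294.26739626 195.45105098] px per mm [-0.27696128  0.19430528]
```

View pics/z2.png

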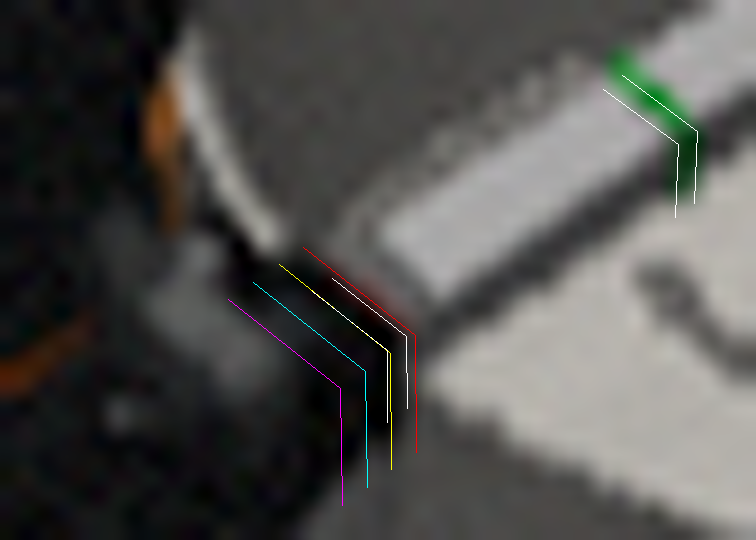

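```bash
cat > prof.py <<'E'
from h import *
from scipy.ndimage import map_coordinates
u=np.array([.0906,.9959,0]);x=np.array([.9959,-.0906,0]);r0=np.array([.5157,.1262,.158]);z=np.array([0,0,1.])
for n in("side","top"):
    k=cam(n);im=k["im"].astype(float)
    def prof(h,ls,ch):
        return np.mean([[map_coordinates(ch,[[p[1]],[p[0]]],order=1)[0] for p in (proj(k,r0+a*x+(l-.263)*u+(h-.158)*z) for l in ls)] for a in np.linspace(-.005,.005,5)],0)
    ls=np.arange(.19,.222,.001);g=prof(.166,ls,im[:,:,1]-im[:,:,2]);g=np.clip(g-np.median(g)-5,0,None)
    print(n,"green at",(g*ls).sum()/g.sum())
    ls=np.arange(.245,.284,.002);print(n,"bright",list(zip(ls.round(3),prof(.171,ls,im.mean(2)).round())), "R-G",prof(.166,ls,im[:,:,2]-im[:,:,1]).round())
E
python3 prof.py
```

```text
side green at 0.20282709271356292
side bright [(np.float64(0.245), np.float64(170.0)), (np.float64(0.247), np.float64(167.0)), (np.float64(0.249), np.float64(167.0)), (np.float64(0.251), np.float64(168.0)), (np.float64(0.253), np.float64(162.0)), (np.float64(0.255), np.float64(142.0)), (np.float64(0.257), np.float64(109.0)), (np.float64(0.259), np.float64(95.0)), (np.float64(0.261), np.float64(93.0)), (np.float64(0.263), np.float64(76.0)), (np.float64(0.265), np.float64(45.0)), (np.float64(0.267), np.float64(17.0)), (np.float64(0.269), np.float64(10.0)), (np.float64(0.271), np.float64(14.0)), (np.float64(0.273), np.float64(22.0)), (np.float64(0.275), np.float64(27.0)), (np.float64(0.277), np.float64(30.0)), (np.float64(0.279), np.float64(36.0)), (np.float64(0.281), np.float64(47.0)), (np.float64(0.283), np.float64(59.0))] R-G [ 1.  1.  0.  1. -0. -0.  4. 14. 22. 16.  4. -2. -1.  1.  1. -0. -1.  0.
 -1. -1.]
top green at 0.2035535070529066
top bright [(np.float64(0.245), np.float64(189.0)), (np.float64(0.247), np.float64(188.0)), (np.float64(0.249), np.float64(182.0)), (np.float64(0.251), np.float64(165.0)), (np.float64(0.253), np.float64(143.0)), (np.float64(0.255), np.float64(118.0)), (np.float64(0.257), np.float64(105.0)), (np.float64(0.259), np.float64(95.0)), (np.float64(0.261), np.float64(84.0)), (np.float64(0.263), np.float64(68.0)), (np.float64(0.265), np.float64(58.0)), (np.float64(0.267), np.float64(64.0)), (np.float64(0.269), np.float64(75.0)), (np.float64(0.271), np.float64(86.0)), (np.float64(0.273), np.float64(90.0)), (np.float64(0.275), np.float64(91.0)), (np.float64(0.277), np.float64(90.0)), (np.float64(0.279), np.float64(90.0)), (np.float64(0.281), np.float64(90.0)), (np.float64(0.283), np.float64(89.0))] R-G [  4.   3.   3.   3.   2.   2.   6.  17.  32.  46.  37.  12.  -9. -17.
 -17. -17. -17. -16. -16. -16.]
```

Edge profiles put the leg at about 0.2645. I'll move it 1 mm more, then close in stages while shifting towards the bridge's -x.

>>> servo_tool:
  steps:
    - [[0, -1, 0, 0, 0, 0], [0, 0, 0, 0, 0, 0], [0, 0, 0, 0, 0, 0], [0, 0, 0, 0, 0, 0], [0, 0, 0, 0, 0, 0], [0, 0, 0, 0, 0, 0], [0, 0, 0, 0, 0, 0], [0, 0, 0, 0, 0, 0]]

```text
time: 11.95
tool_pos: [0.5396, 0.1877, 0.1329]
orientation: [-0.0, 0.74, 0.673, 0.001]
ft_force: [-2.1, 0.8, 8.5]
finger_gap: 0.0571
```

>>> servo_tool:
  steps:
    - [[-1, 0.1, 0.3, 0, 0, 0], [-1, 0.1, 0.3, 0, 0, 0], [-1, 0.1, 0.4, 0, 0, 0], [0, 0, 0, 0, 0, 0], [0, 0, 0, 0, 0, 0], [0, 0, 0, 0, 0, 0], [0, 0, 0, 0, 0, 0], [0, 0, 0, 0, 0, 0]]
  grip: 51

```text
time: 12.95
tool_pos: [0.5367, 0.188, 0.1336]
orientation: [-0.0, 0.739, 0.673, 0.001]
ft_force: [-0.7, 0.7, 6.8]
finger_gap: 0.0511
```

>>> servo_tool:
  steps:
    - [[-1, 0.1, 0.3, 0, 0, 0], [-1, 0.1, 0.3, 0, 0, 0], [-0.8, 0, 0.4, 0, 0, 0], [0, 0, 0, 0, 0, 0], [0, 0, 0, 0, 0, 0], [0, 0, 0, 0, 0, 0], [0, 0, 0, 0, 0, 0], [0, 0, 0, 0, 0, 0]]
  grip: 45

```text
time: 13.95
tool_pos: [0.5338, 0.1884, 0.1344]
orientation: [-0.0, 0.739, 0.673, 0.001]
ft_force: [-0.6, 2.2, 6.3]
finger_gap: 0.0451
```

```bash
python3 prof.py | grep side; python3 zoom.py pics/z3.png -.6 .2 >/dev/null
```

```text
side green at 0.20285780824269556
side bright [(np.float64(0.245), np.float64(169.0)), (np.float64(0.247), np.float64(166.0)), (np.float64(0.249), np.float64(167.0)), (np.float64(0.251), np.float64(165.0)), (np.float64(0.253), np.float64(153.0)), (np.float64(0.255), np.float64(129.0)), (np.float64(0.257), np.float64(104.0)), (np.float64(0.259), np.float64(95.0)), (np.float64(0.261), np.float64(88.0)), (np.float64(0.263), np.float64(64.0)), (np.float64(0.265), np.float64(33.0)), (np.float64(0.267), np.float64(13.0)), (np.float64(0.269), np.float64(9.0)), (np.float64(0.271), np.float64(14.0)), (np.float64(0.273), np.float64(19.0)), (np.float64(0.275), np.float64(24.0)), (np.float64(0.277), np.float64(28.0)), (np.float64(0.279), np.float64(39.0)), (np.float64(0.281), np.float64(57.0)), (np.float64(0.283), np.float64(75.0))] R-G [ 1.  1.  1.  1. -0.  0.  0.  0. -0. -1. -1.  1.  2.  1. -1. -3. -2. -0.
```

View pics/z3.png

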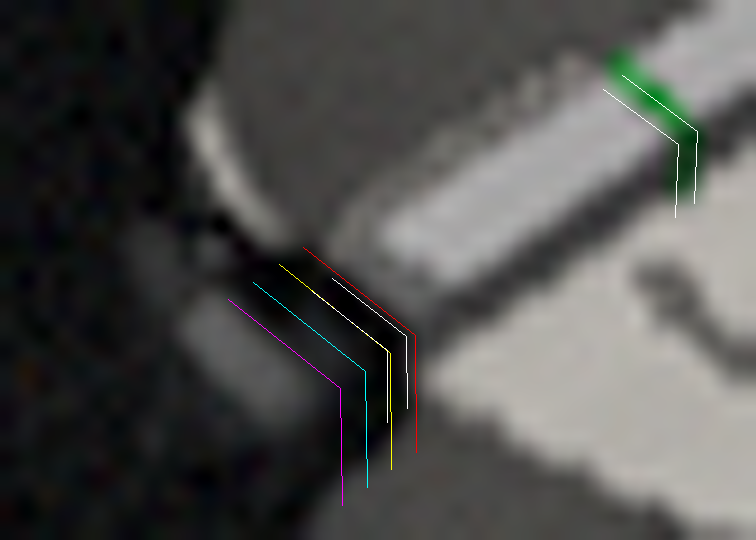

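The profile puts the edge at about 0.2638, within 1 mm of the line. I'll continue closing.

>>> servo_tool:
  steps:
    - [[-0.8, 0.1, 0.2, 0, 0, 0], [-0.8, 0, 0.2, 0, 0, 0], [-0.8, 0, 0.2, 0, 0, 0], [0, 0, 0, 0, 0, 0], [0, 0, 0, 0, 0, 0], [0, 0, 0, 0, 0, 0], [0, 0, 0, 0, 0, 0], [0, 0, 0, 0, 0, 0]]
  grip: 40

```text
time: 15.1
tool_pos: [0.5313, 0.1887, 0.1349]
orientation: [-0.001, 0.739, 0.673, 0.001]
ft_force: [-0.8, 3.3, 7.3]
finger_gap: 0.04
```

>>> servo_tool:
  steps:
    - [[-1, 0.1, 0.2, 0, 0, 0], [-1, 0.1, 0.2, 0, 0, 0], [-0.8, 0, 0.2, 0, 0, 0], [0, 0, 0, 0, 0, 0], [0, 0, 0, 0, 0, 0], [0, 0, 0, 0, 0, 0], [0, 0, 0, 0, 0, 0], [0, 0, 0, 0, 0, 0]]
  grip: 24

```text
time: 16.1
tool_pos: [0.5273, 0.1891, 0.1358]
orientation: [-0.001, 0.739, 0.674, -0.001]
ft_force: [-7.8, 3.0, 11.7]
finger_gap: 0.031
```

>>> servo_tool:
  steps:
    - [[0, 0, 0, 0, 0, 0], [0, 0, 0, 0, 0, 0], [0, 0, 0, 0, 0, 0], [0, 0, 0, 0, 0, 0], [0, 0, 0, 0, 0, 0], [0, 0, 0, 0, 0, 0], [0, 0, 0, 0, 0, 0], [0, 0, 0, 0, 0, 0]]

```text
time: 17.1
tool_pos: [0.5273, 0.1892, 0.1358]
orientation: [-0.001, 0.739, 0.674, -0.0]
ft_force: [-7.7, 3.2, 11.9]
finger_gap: 0.0313
```

```bash
python3 prof.py | grep side|cut -c1-900;  python3 - <<'E'
from h import *
k={n:cam(n) for n in("side","top")}
cv2.imwrite("pics/c4.png",np.hstack([cv2.resize(k["side"]["im"][180:250,225:295],(400,400),interpolation=2),cv2.resize(k["top"]["im"][170:260,200:290],(400,400),interpolation=2)]))
E
```

```text
side green at 0.20283745443034804
side bright [(np.float64(0.245), np.float64(169.0)), (np.float64(0.247), np.float64(167.0)), (np.float64(0.249), np.float64(168.0)), (np.float64(0.251), np.float64(168.0)), (np.float64(0.253), np.float64(163.0)), (np.float64(0.255), np.float64(151.0)), (np.float64(0.257), np.float64(122.0)), (np.float64(0.259), np.float64(99.0)), (np.float64(0.261), np.float64(86.0)), (np.float64(0.263), np.float64(63.0)), (np.float64(0.265), np.float64(30.0)), (np.float64(0.267), np.float64(11.0)), (np.float64(0.269), np.float64(11.0)), (np.float64(0.271), np.float64(12.0)), (np.float64(0.273), np.float64(12.0)), (np.float64(0.275), np.float64(14.0)), (np.float64(0.277), np.float64(15.0)), (np.float64(0.279), np.float64(32.0)), (np.float64(0.281), np.float64(57.0)), (np.float64(0.283), np.float64(75.0))] R-G [ 1.  1.  1.  0.  0. -0.  1.  2.  1. -0. -0.  0.  1.  1.  1.  1.  0. -1.
```

View pics/c4.png

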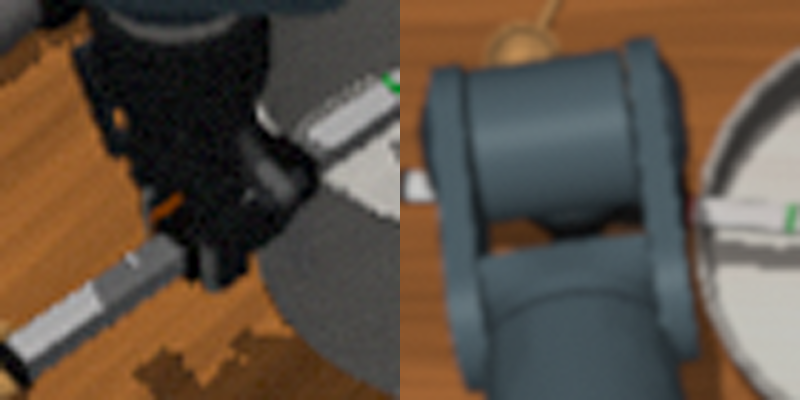

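```bash
python3 -c "
from h import *
s=ctrl.observe();print(s['time'],s['finger_gap'],s['ft_force']);print(order.finish_job())"
```

```text
17.3 0.03175034446190709 [-7.14029894  3.06781435 12.15091144]
the job is handed in; nothing more can be done
None
```

I slid the leg in to the red line, because the bridge lies on the large pot. I then squeezed the lever shut in stages and handed in at 17.3 s with sleeve and lever still pinched.

- **Leg position:** the last side-camera check put the sleeve's inner end at about 0.264 m, against 0.263 m for the line. The picture measurement is good to about 1.5 mm.
- **Lever:** I had no direct reading of its angle. I judge it shut because the fingers stalled on it with a steady opening and the side picture shows the lever lying flat along the sleeve.
- **Fingers:** the opening stopped at 31 to 32 mm. The listed sizes predict 34 mm with the lever shut, so there is a 2 to 3 mm disagreement. I put it down to pad give or the opening reading; the sleeve finger also seemed about 2 mm in during the earlier stages.
- **Forces:** at hand-in the sideways force on the wrist was about 7 N and the vertical force about 12 N, well under the limits. I did not even out the sideways force.
- **Surroundings:** I saw nothing else disturbed in the last pictures, which were close crops, and I did not measure the other objects.

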